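# Close the potato pan

## Task

Two steel pans stand on the kitchen bench with their hinged covers up. Take the cover of the wider pan, the one with the potatoes in it, by its handle and lower it gently until it lies fully shut on the rim, without letting it drop or slam, then let go. Leave the narrower, empty pan's cover standing open.

Things in the scene. Friction and masses are not known exactly. Their poses are not given: they have to be found in the camera images.
- wide_cover (a joint): Hinge angle (rad) of the steel cover of the wider pan (176 mm wide, 108 deep, rim 85 mm above the bench, fixed, holding whole potatoes). 0 = shut on the rim, 1.57 = about upright, opens to a stop at 1.95. Weighs about 0.35 kg; hinge friction holds it only within about 0.2 rad of upright; below that it falls and slams if not held.
- wide_handle (a point): Middle of the wide cover's handle: a round bar 12 mm thick, 105 mm clear between its arms, parallel to the hinge, ahead of the free edge. Circles the hinge line at 155.5 mm; shut, it lies 153 mm from it towards the front and 28 mm higher. Over 25 mm is free below the bar at every angle, so fingers can pinch it from above, one each side, and it turns between them. y runs along the bar.
- wide_hinge (a point): Middle of the wider pan's hinge line, fixed, on its back edge, 90 mm above the bench. Axes are the pan's: z up, y along the hinge line, -x from the hinge across the pan to its front, where the handle lies once shut.
- narrow_cover (a joint): Hinge angle (rad) of the cover of the other pan, which is 108 mm wide, empty, and otherwise built the same; 0 = shut, about 1.57 = upright. It starts open and is to stay so.
Not all that is in view belongs to the job. What is shaped like the part that bears wide_cover but yellow is not meant.

How it is judged:
At the end, for the whole second after the job is handed in: The wider pan's cover is shut to within 0.1 rad (about 15 mm at the handle) and at rest, and the narrower pan's cover is still standing open (angle above 1.3 rad) (value of joint wide_cover below 0.1 rad and velocity of joint wide_cover between -0.1 and 0.1 rad/s and value of joint narrow_cover above 1.3 rad); the robot touches nothing.
It fails at once if the wider pan's cover slams: it turns downwards faster than 2.2 rad/s in the last 0.3 rad before the rim (value of joint wide_cover below 0.3 rad and velocity of joint wide_cover below -2.2 rad/s).
It fails at once if the narrower pan's cover is closed (below 1.3 rad) (value of joint narrow_cover below 1.3 rad).
It also fails if it takes over 40 s, if anything falls off the work surface, if the arm or the gripper's body presses on something with over 40 N, if the wrist force passes 120 N, or if a joint passes its speed limit or range.

## Robot

A 6-joint arm with a two-finger parallel gripper is mounted at the origin on the work surface. World frame = base frame: x ahead of the robot, y to its left, z up, the work surface at z = 0. Lengths are in m, angles in rad, forces in N, time in s.
With the tool pointing down it reaches from about 0.275 to 0.975 m from the base axis. Payload 8.4 kg.
Tool frame: the origin (TCP) lies midway between the tips of the shut fingers; the grasp point (between the pads) lies 19 mm behind it; z points along the fingers, x is the direction in which the jaws open and shut, and the axes are right-handed (so a half turn about z gives the same grasp; the last joint's range is limited). The gripper opens to 92 mm and grips with 3 to 60 N. Pads are 20 mm wide; open, the fingers measure 128 mm over their backs; the gripper's body (75 mm by 189 mm) begins 69 mm behind the grasp point.
Start: joints at [-1.314, 0.353, 1.633, -0, 1.155, -0.002], TCP at [0.16, -0.604, 0.215] pointing down, gripper open.
Joint ranges: [-2.63, 2.63], [-0.92, 2.1], [0.06, 2.66], [-1.3, 4.44], [0, 2.69], [-3.02, 3.02]. Speed limits (rad/s): [2.22, 2.22, 2.79, 3.14, 3.14, 3.14].

## Interface

Orientations are given as [roll, pitch, yaw] about the fixed x, y, z axes, in that order (R = Rz(yaw) Ry(pitch) Rx(roll)).
In Python, from workcell import ctrl gives the robot as it stands.
- The arm moves only by the tool arm_command, never from a script. Its argument "moves" is a list of rows, each an object with "rotation": the turn, a rotation vector about the tool's x, y, z normalised to -1 to 1, where 1 is 90 degrees, a list of three; "delta_pos": the shift along the tool's x, y, z normalised to -1 to 1, where 1 is 0.08 m, a list of three; "hand": the opening, from 0 (shut) to 1 (fully open). A call has 1 to 5 rows; each row shifts and turns the commanded pose from where the row before left it, along the tool's axes as they then stand; what a row does not reach is not made up. A row lasts 1/10 s, in which the tool goes at most 50 mm and 8.59 degrees, less where a joint would pass 70% of its speed; a pose out of reach is approached as far as the arm can. A call with a number of a shift or a turn outside -1 to 1 is refused whole. A call with a gripper value outside its range is refused whole. The fingers move at their own pace and stop on an object; "squeeze" is the grip in N (left out, the last holds). Time passes only in rows, so rows that do not move let the fingers close. It gives the time, the measured TCP pose, the force and the opening at its end, in the units of the state.
- ctrl.sense(): the state, without advancing time (a new reading comes with each control period).
- ctrl.grab_frame(name): name is "side" or "top"; returns the picture (480x640x3 uint8, blue, green, red); there is no depth.
- ctrl.camera_info(name): a dict with "mtx" (3x3 intrinsics, pixels), "dist_coeffs" ([k1, k2, p1, p2, k3] as OpenCV has them; the pictures are not rectified), "rvec" (rotation vector, rad) and "tvec" (3), from world to camera coordinates, as OpenCV has them. Camera axes: x right, y down, z forward; pixel columns grow to the right and rows downward; lengths in m; the calibration is good to about 2 mm. A picture is of the moment at which its call begins. camera_info takes no time and is no camera call.
- ctrl.close_job(): hands the job in, once; it reports no verdict.
The state is a dict: "time": time; "q": joint angles; "qvel": joint speeds; "joint_torque": joint torques, N m; "eef_pos": TCP position; "tcp_rot": TCP orientation; "ft_force": force on the tool from outside, world axes, zero at the start; "ft_torque": the same for the moment, N m; "gripper_width": opening from 0.0 (shut) to 1.0 (fully open).
Only numpy, scipy, OpenCV 4.12 (cv2) and the standard library are available. Lean on these libraries where they do the work, as an engineer would, in place of code of your own. Each camera call takes 0.05 s, during which the arm holds its last target.

## Working session

There is one attempt and no reset: what is moved stays moved. The work goes in short steps, Python scripts to look and compute and a tool call to move; the robot and the scene stay as the last step left them, time stands still between calls to the robot, and variables do not carry over. Pictures are saved under pics/ and viewed, and the job is handed in when it is done.

Besides the shell and the picture viewer there is one more tool, called after "Request:" in YAML: its name, and indented under it one key for each argument. arm_command: Moves the arm, as the interface text tells. Scaled input: -1 to 1 covers 0.08 m each way for a shift and 90 degrees each way for a turn. Its arguments: {"type":"object","properties":{"moves":{"type":"array"},"squeeze":{"type":"number"}},"required":["moves"]}

```bash
mkdir -p pics
python3 - <<'E'
from workcell import ctrl
import cv2
for n in("side","top"):
    cv2.imwrite(f"pics/{n}0.png",ctrl.grab_frame(n)); print(n,ctrl.camera_info(n))
print(ctrl.sense())
E
```

```text
side {'mtx': array([[537.47900261,   0.        , 320.5707436 ],
       [  0.        , 537.47900261, 236.6315642 ],
       [  0.        ,   0.        ,   1.        ]]), 'dist_coeffs': array([-0.12363325,  0.        ,  0.        ,  0.        ,  0.        ]), 'rvec': array([ 0.64308598, -2.55691161,  1.26408773]), 'tvec': array([0.41590696, 0.21322617, 0.69574544])}
top {'mtx': array([[460.49214962,   0.        , 318.00554638],
       [  0.        , 460.49214962, 233.08140943],
       [  0.        ,   0.        ,   1.        ]]), 'dist_coeffs': array([-0.09862473,  0.        ,  0.        ,  0.        ,  0.        ]), 'rvec': array([ 2.22370414, -2.21689676,  0.10019722]), 'tvec': array([-0.04224378,  0.46478312,  0.79240963])}
{'time': 0.1, 'q': array([-1.31443549e+00,  3.53598644e-01,  1.63402284e+00, -3.88311196e-05,
        1.15521699e+00, -2.41008274e-03]), 'qvel': array([ 0.00093201, -0.00182441, -0.00131897,  0.00077526,  0.00277089,
       -0.00013049]), 'joint_torque': array([ 1.30326221e-04, -5.94904554e+01, -3.34929979e+01,  6.99269352e-02,
        1.82305730e-02, -1.83975988e-05]), 'eef_pos': array([ 0.15980455, -0.60377647,  0.21394223]), 'tcp_rot': array([ 3.14156015e+00,  1.24590318e-03, -1.31200973e+00]), 'ft_force': array([ 0.11640802, -0.19023053, -0.22953916]), 'ft_torque': array([-0.02451807, -0.03175884,  0.01920433]), 'gripper_width': 0.9971665082304516}
```

View pics/side0.png

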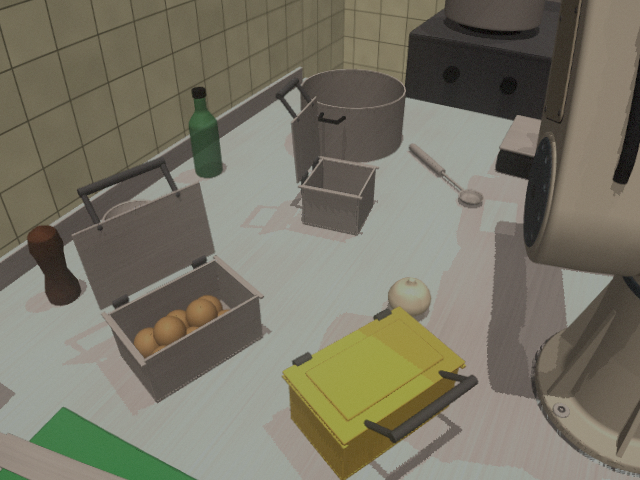

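View pics/top0.png

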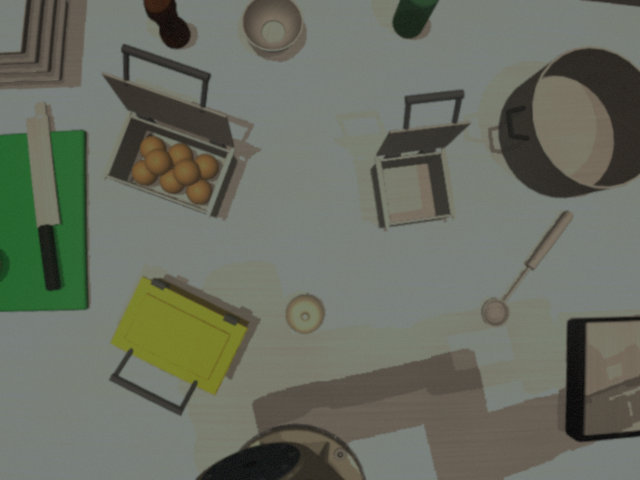

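The candidates are:
- **Grey wide pan with potatoes:** top px (170,160), side px (180,320). This one fits: it is wider, holds potatoes and is steel.
- **Grey narrow pan, empty:** top px (415,165), side px (335,180).
- **Yellow pan, shut:** top px (180,335). This is the excluded lookalike.

I'll confirm with enlarged crops.

Run:
```python
import cv2
a=cv2.imread("pics/side0.png")[140:400,60:280]; b=cv2.imread("pics/top0.png")[30:230,90:270]
cv2.imwrite("pics/sc.png",cv2.resize(cv2.convertScaleAbs(a,alpha=1.5),None,fx=2.3,fy=2.3,interpolation=cv2.INTER_CUBIC)) 
cv2.imwrite("pics/tc.png",cv2.resize(cv2.convertScaleAbs(b,alpha=1.8),None,fx=3,fy=3,interpolation=cv2.INTER_CUBIC))
```

```text
(no output)
```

View pics/sc.png

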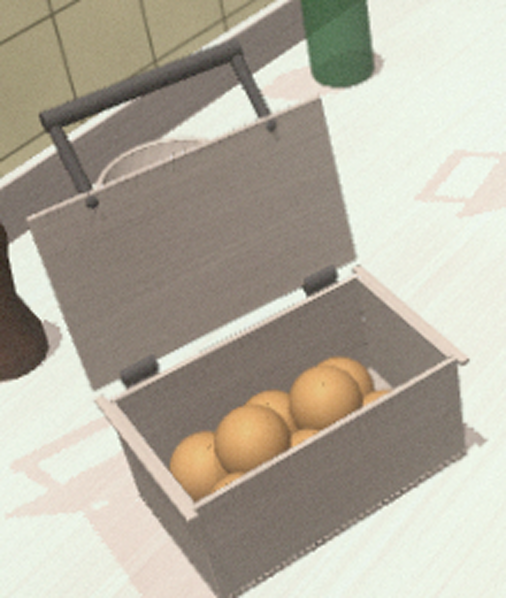

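View pics/tc.png

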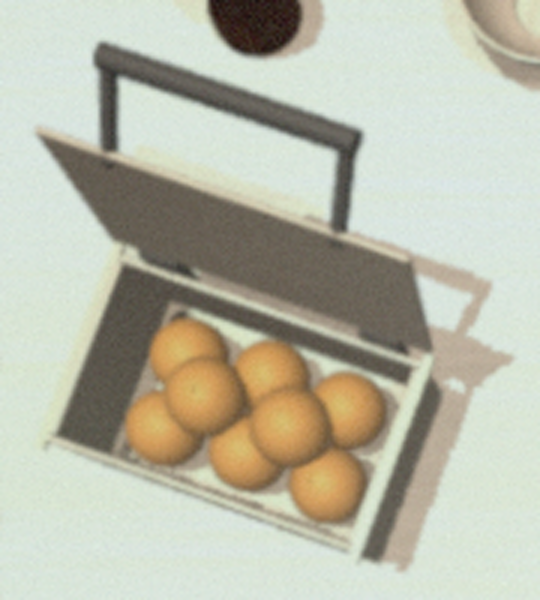

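The crops confirm it: a grey pan full of potatoes with its cover up. The bar ends are at side crop (45,119) and (240,50), and top crop (101,56) and (357,138). I'll triangulate these and the rim corners.

```bash
cat > h.py <<'E'
import cv2,numpy as np
from workcell import ctrl
def proj(n):
    c=ctrl.camera_info(n);R=cv2.Rodrigues(c["rvec"])[0];return c,np.c_[R,c["tvec"]]
def tri(s,t):
    out=[]
    u=[];P=[]
    for n,p in(("side",s),("top",t)):
        c,M=proj(n);P.append(M);u.append(cv2.undistortPoints(np.array(p,float).reshape(-1,1,2),c["mtx"],c["dist_coeffs"]).reshape(-1,2).T)
    X=cv2.triangulatePoints(P[0],P[1],u[0],u[1]);X=(X[:3]/X[3]).T
    err=[]
    for n,p in(("side",s),("top",t)):
        c,_=proj(n);q=cv2.projectPoints(X,c["rvec"],c["tvec"],c["mtx"],c["dist_coeffs"])[0].reshape(-1,2);err.append(np.linalg.norm(q-np.array(p),axis=1))
    return X,np.array(err).T
E
python3 - <<'E'
from h import *
np.set_printoptions(precision=4,suppress=True)
S=[(60+x/2.3,140+y/2.3) for x,y in [(45,119),(240,50),(193,513),(465,360),(100,402),(358,268)]]
T=[(90+x/3,30+y/3) for x,y in [(101,56),(357,138),(48,445),(360,558),(122,252),(432,355)]]
X,e=tri(S,T)
for n,a,b in zip(["HL","HR","FL","FR","BL","BR"],X,e):print(n,a,b)
print(np.linalg.norm(X[0]-X[1]),np.linalg.norm(X[2]-X[3]),np.linalg.norm(X[4]-X[5]),np.linalg.norm(X[2]-X[4]),np.linalg.norm(X[3]-X[5]))
E
```

```text
HL [0.6942 0.223  0.2383] [1.0519 0.9475]
HR [0.6561 0.1098 0.2344] [0.7286 0.739 ]
FL [0.5503 0.3048 0.0805] [1.6874 1.2446]
FR [0.4894 0.1351 0.0787] [0.8432 0.7236]
BL [0.6567 0.2691 0.079 ] [1.9105 1.5186]
BR [0.5979 0.0979 0.0807] [0.3432 0.3156]
0.11954125126072972 0.1802393487557102 0.18105343594648482 0.11225646620158196 0.11469195500553866
```

Checks on the measurements:
- **Hinge radius:** the bar midpoint (0.675, 0.166, 0.236) lies about 155 mm from the hinge at about (0.626, 0.184, 0.09), matching the text.
- **Rim corners:** their heights read about 5 mm low, 80 mm against 85 mm.
- **Pan yaw:** about -0.333.
- **Cover angle:** about 1.73.

I'll start by lifting and turning the jaws to the pan's x axis.

Request:
arm_command:
  moves:
    - {"rotation": [0, 0, -0.089], "delta_pos": [0, 0, -0.21], "hand": 1}
    - {"rotation": [0, 0, -0.089], "delta_pos": [0, 0, -0.21], "hand": 1}
    - {"rotation": [0, 0, -0.089], "delta_pos": [0, 0, -0.21], "hand": 1}
    - {"rotation": [0, 0, -0.089], "delta_pos": [0, 0, -0.21], "hand": 1}
    - {"rotation": [0, 0, -0.089], "delta_pos": [0, 0, -0.21], "hand": 1}

```text
time: 0.6
eef_pos: [0.1599, -0.6039, 0.2988]
tcp_rot: [-3.141, 0.001, -0.607]
ft_force: [-0.6, -0.3, 0.7]
gripper_width: 1.002
```

Request:
arm_command:
  moves:
    - {"rotation": [0, 0, -0.089], "delta_pos": [0, 0, -0.21], "hand": 1}
    - {"rotation": [0, 0, -0.089], "delta_pos": [0, 0, -0.21], "hand": 1}
    - {"rotation": [0, 0, 0], "delta_pos": [0, 0, 0], "hand": 1}

```text
time: 0.9
eef_pos: [0.1602, -0.6051, 0.3342]
tcp_rot: [3.139, -0.002, -0.331]
ft_force: [0.5, -0.0, -0.0]
gripper_width: 1.001
```

```bash
cat >> h.py <<'E'
from scipy.spatial.transform import Rotation as Ro
def go(target,yaw=-0.333):
    s=ctrl.sense();R=Ro.from_euler('xyz',s["tcp_rot"]);d=R.inv().apply(np.array(target)-s["eef_pos"])
    r=(R.inv()*Ro.from_euler('xyz',[np.pi,0,yaw])).as_rotvec()
    print("t",round(s["time"],2),"pos",s["eef_pos"].round(4),"rpy",s["tcp_rot"].round(3),"F",s["ft_force"].round(1),"w",round(s["gripper_width"],3))
    print("total units d",(d/.08).round(3),"rot",(r/(np.pi/2)).round(4))
E
python3 -c "
from h import *
go([.675,.166,.33])"
```

```text
t 0.9 pos [ 0.1602 -0.6051  0.3342] rpy [ 3.139e+00 -2.000e-03 -3.310e-01] F [ 0.5 -0.  -0. ] w 1.001
total units d [  2.95  -11.208   0.027] rot [ 0.0017 -0.0012  0.0011]
```

Request:
arm_command:
  moves:
    - {"rotation": [0, 0, 0], "delta_pos": [0.147, -0.56, 0], "hand": 1}
    - {"rotation": [0, 0, 0], "delta_pos": [0.147, -0.56, 0], "hand": 1}
    - {"rotation": [0, 0, 0], "delta_pos": [0.147, -0.56, 0], "hand": 1}
    - {"rotation": [0, 0, 0], "delta_pos": [0.147, -0.56, 0], "hand": 1}
    - {"rotation": [0, 0, 0], "delta_pos": [0.147, -0.56, 0], "hand": 1}

```text
time: 1.4
eef_pos: [0.2892, -0.4098, 0.331]
tcp_rot: [-3.141, 0.001, -0.339]
ft_force: [0.6, -0.3, -0.3]
gripper_width: 0.999
```

Request:
arm_command:
  moves:
    - {"rotation": [0, 0, 0], "delta_pos": [0.147, -0.56, 0], "hand": 1}
    - {"rotation": [0, 0, 0], "delta_pos": [0.147, -0.56, 0], "hand": 1}
    - {"rotation": [0, 0, 0], "delta_pos": [0.147, -0.56, 0], "hand": 1}
    - {"rotation": [0, 0, 0], "delta_pos": [0.147, -0.56, 0], "hand": 1}
    - {"rotation": [0, 0, 0], "delta_pos": [0.147, -0.56, 0], "hand": 1}

```text
time: 1.9
eef_pos: [0.418, -0.2174, 0.3312]
tcp_rot: [-3.141, 0.001, -0.338]
ft_force: [0.7, -0.7, -0.0]
gripper_width: 1.0
```

```bash
python3 -c "
from h import *
go([.675,.166,.33])"
```

```text
t 1.9 pos [ 0.418  -0.2174  0.3312] rpy [-3.141e+00  1.000e-03 -3.380e-01] F [ 0.7 -0.7 -0. ] w 1.0
total units d [ 1.44  -5.587  0.014] rot [-0.0001  0.0006 -0.0034]
```

Request:
arm_command:
  moves:
    - {"rotation": [0, 0, 0], "delta_pos": [0.147, -0.56, 0], "hand": 1}
    - {"rotation": [0, 0, 0], "delta_pos": [0.147, -0.56, 0], "hand": 1}
    - {"rotation": [0, 0, 0], "delta_pos": [0.147, -0.56, 0], "hand": 1}
    - {"rotation": [0, 0, 0], "delta_pos": [0.147, -0.56, 0], "hand": 1}
    - {"rotation": [0, 0, 0], "delta_pos": [0.147, -0.56, 0], "hand": 1}

```text
time: 2.4
eef_pos: [0.5469, -0.025, 0.331]
tcp_rot: [3.141, 0.001, -0.338]
ft_force: [-0.0, -0.1, 0.2]
gripper_width: 0.996
```

Request:
arm_command:
  moves:
    - {"rotation": [0, 0, 0], "delta_pos": [0.147, -0.56, 0], "hand": 1}
    - {"rotation": [0, 0, 0], "delta_pos": [0.147, -0.56, 0], "hand": 1}
    - {"rotation": [0, 0, 0], "delta_pos": [0.147, -0.56, 0], "hand": 1}
    - {"rotation": [0, 0, 0], "delta_pos": [0.147, -0.56, 0], "hand": 1}
    - {"rotation": [0, 0, 0], "delta_pos": [0.147, -0.56, 0], "hand": 1}

```text
time: 2.9
eef_pos: [0.6758, 0.1672, 0.3306]
tcp_rot: [3.141, 0.001, -0.338]
ft_force: [-0.8, 0.2, 0.0]
gripper_width: 0.999
```

Request:
arm_command:
  moves:
    - {"rotation": [0, 0, 0], "delta_pos": [0, 0, 0], "hand": 1}

```text
time: 3.0
eef_pos: [0.6768, 0.1701, 0.3292]
tcp_rot: [-3.141, 0.002, -0.335]
ft_force: [-0.5, -0.4, -0.7]
gripper_width: 1.001
```

```bash
python3 -c "
from h import *
go([.675,.166,.22])
cv2.imwrite('pics/side1.png',ctrl.grab_frame('side'))
"
```

```text
t 3.0 pos [0.6768 0.1701 0.3292] rpy [-3.141e+00  2.000e-03 -3.350e-01] F [-0.5 -0.4 -0.7] w 1.001
total units d [-0.002  0.056  1.365] rot [-0.0002  0.0014 -0.001 ]
```

View pics/side1.png

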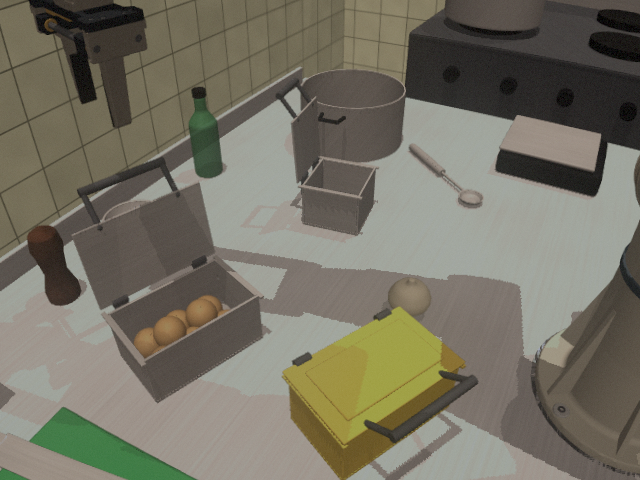

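The fingers, with tips at px (88,100) and (122,124), straddle the bar at (123,176) from above. Next I descend.

Request:
arm_command:
  moves:
    - {"rotation": [0, 0, 0], "delta_pos": [0, 0.01, 0.25], "hand": 1}
    - {"rotation": [0, 0, 0], "delta_pos": [0, 0.01, 0.25], "hand": 1}
    - {"rotation": [0, 0, 0], "delta_pos": [0, 0.01, 0.25], "hand": 1}
    - {"rotation": [0, 0, 0], "delta_pos": [0, 0.01, 0.25], "hand": 1}

```text
time: 3.45
eef_pos: [0.6734, 0.1611, 0.2507]
tcp_rot: [3.141, 0.001, -0.337]
ft_force: [-0.7, -0.6, -0.3]
gripper_width: 1.005
```

Request:
arm_command:
  moves:
    - {"rotation": [0, 0, 0], "delta_pos": [0, 0.01, 0.19], "hand": 1}
    - {"rotation": [0, 0, 0], "delta_pos": [0, 0, 0.18], "hand": 1}
    - {"rotation": [0, 0, 0], "delta_pos": [0, 0, 0], "hand": 1}

```text
time: 3.75
eef_pos: [0.6728, 0.161, 0.2203]
tcp_rot: [3.14, 0.003, -0.335]
ft_force: [0.3, -0.6, 0.5]
gripper_width: 1.001
```

```bash
python3 -c "
from h import *
go([.675,.166,.219])
a=ctrl.grab_frame('side');b=ctrl.grab_frame('top')
cv2.imwrite('pics/s2.png',cv2.resize(cv2.convertScaleAbs(a[40:280,40:280],alpha=1.5),None,fx=2.4,fy=2.4))
cv2.imwrite('pics/t2.png',cv2.resize(cv2.convertScaleAbs(b[0:230,60:300],alpha=1.8),None,fx=2.4,fy=2.4))
"
```

```text
t 3.75 pos [0.6728 0.161  0.2203] rpy [ 3.14e+00  3.00e-03 -3.35e-01] F [ 0.3 -0.6  0.5] w 1.001
total units d [ 0.005 -0.068  0.016] rot [ 0.0012  0.0018 -0.0011]
```

View pics/s2.png

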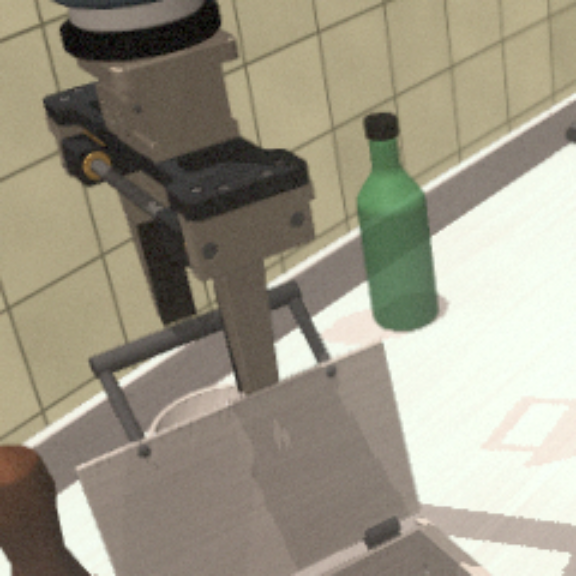

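View pics/t2.png

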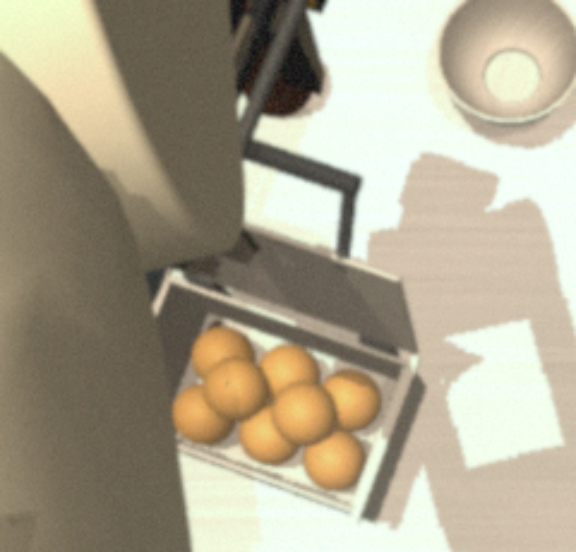

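The bar passes between the fingers, with one finger in front at crop (245,330) and one behind at (165,280). Next I close with a light grip.

Request:
arm_command:
  moves:
    - {"rotation": [0, 0, 0], "delta_pos": [0, -0.03, 0], "hand": 0}
    - {"rotation": [0, 0, 0], "delta_pos": [0, -0.03, 0], "hand": 0}
    - {"rotation": [0, 0, 0], "delta_pos": [0, 0, 0], "hand": 0}
    - {"rotation": [0, 0, 0], "delta_pos": [0, 0, 0], "hand": 0}
    - {"rotation": [0, 0, 0], "delta_pos": [0, 0, 0], "hand": 0}
  squeeze: 12

```text
time: 4.35
eef_pos: [0.6757, 0.1663, 0.2228]
tcp_rot: [-3.141, -0.0, -0.333]
ft_force: [-0.6, -0.1, 0.0]
gripper_width: 0.586
```

Request:
arm_command:
  moves:
    - {"rotation": [0, 0, 0], "delta_pos": [0, 0, 0], "hand": 0}
    - {"rotation": [0, 0, 0], "delta_pos": [0, 0, 0], "hand": 0}
    - {"rotation": [0, 0, 0], "delta_pos": [0, 0, 0], "hand": 0}

```text
time: 4.65
eef_pos: [0.6757, 0.1662, 0.2226]
tcp_rot: [3.142, 0.0, -0.333]
ft_force: [0.4, -0.3, -0.4]
gripper_width: 0.323
```

```bash
python3 -c "
from h import *
go([.675,.166,.219])
a=ctrl.grab_frame('side')
cv2.imwrite('pics/s3.png',cv2.resize(cv2.convertScaleAbs(a[40:280,40:280],alpha=1.5),None,fx=2.4,fy=2.4))
"
```

```text
t 4.65 pos [0.6757 0.1662 0.2226] rpy [ 3.142  0.    -0.333] F [ 0.4 -0.3 -0.4] w 0.323
total units d [-0.007  0.005  0.045] rot [ 0.      0.     -0.0003]
```

View pics/s3.png

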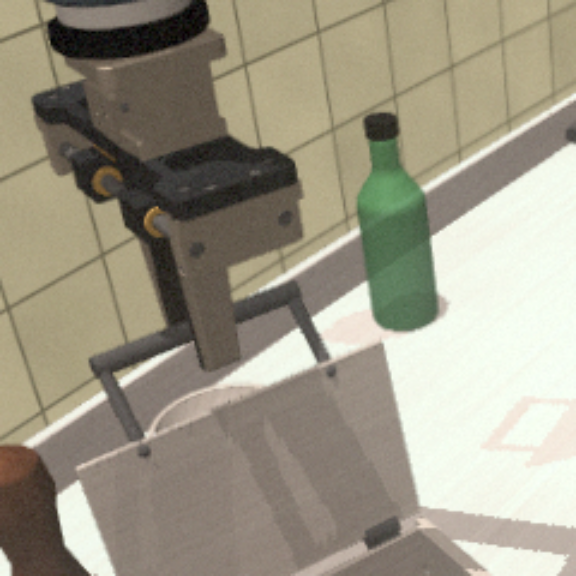

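Still closing and centred on the bar. z is 4 mm high, so I'll lower a little while the jaws close.

Request:
arm_command:
  moves:
    - {"rotation": [0, 0, 0], "delta_pos": [0, 0, 0.03], "hand": 0}
    - {"rotation": [0, 0, 0], "delta_pos": [0, 0, 0.02], "hand": 0}
    - {"rotation": [0, 0, 0], "delta_pos": [0, 0, 0], "hand": 0}
    - {"rotation": [0, 0, 0], "delta_pos": [0, 0, 0], "hand": 0}
    - {"rotation": [0, 0, 0], "delta_pos": [0, 0, 0], "hand": 0}

```text
time: 5.2
eef_pos: [0.6759, 0.1662, 0.2187]
tcp_rot: [-3.142, -0.0, -0.333]
ft_force: [1.8, -0.4, 1.1]
gripper_width: 0.121
```

```bash
python3 -c "
from h import *
go([.675,.166,.219])
a=ctrl.grab_frame('side')
cv2.imwrite('pics/s4.png',cv2.resize(cv2.convertScaleAbs(a[40:280,40:280],alpha=1.5),None,fx=2.4,fy=2.4))
"
```

```text
t 5.2 pos [0.6759 0.1662 0.2187] rpy [-3.142 -0.    -0.333] F [ 1.8 -0.4  1.1] w 0.121
total units d [-0.009  0.006 -0.004] rot [-0.     -0.0003 -0.0003]
```

View pics/s4.png

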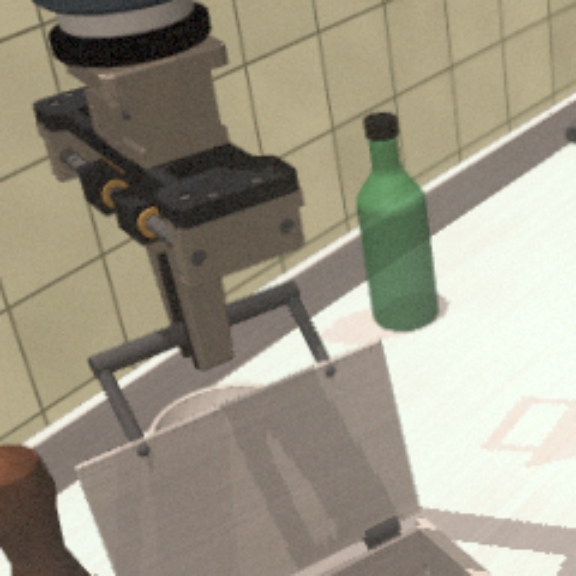

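The opening of 0.121 is about 11 mm, which is the bar's thickness, and the forces are small, so it is gripped. Next I work out the arc steps in tool axes.

```bash
cat > arc.py <<'E'
import numpy as np
r=.1555;phi=np.r_[np.linspace(1.914,.45,31),np.linspace(.45,.181,11)[1:]]
x=-r*np.cos(phi);z=r*np.sin(phi)
u=np.array([.945,-.327]);s=np.array([.6759,.1662,.2187])
for i in range(0,40,5):
    print(i,[(round(a,3),round(b,3)) for a,b in zip(np.diff(x)[i:i+5]/.08,-np.diff(z)[i:i+5]/.08)],"expect",np.r_[s[:2]+u*(x[i+5]-x[0]),s[2]+z[i+5]-z[0]].round(4),"cover",round(phi[i+5]-.181,3))
E
python3 arc.py
```

```text
0 [(np.float64(-0.09), np.float64(-0.03)), (np.float64(-0.091), np.float64(-0.025)), (np.float64(-0.093), np.float64(-0.021)), (np.float64(-0.093), np.float64(-0.016)), (np.float64(-0.094), np.float64(-0.012))] expect [0.641  0.1783 0.227 ] cover 1.489
5 [(np.float64(-0.095), np.float64(-0.007)), (np.float64(-0.095), np.float64(-0.002)), (np.float64(-0.095), np.float64(0.002)), (np.float64(-0.095), np.float64(0.007)), (np.float64(-0.094), np.float64(0.011))] expect [0.6052 0.1906 0.2261] cover 1.245
10 [(np.float64(-0.093), np.float64(0.016)), (np.float64(-0.093), np.float64(0.021)), (np.float64(-0.091), np.float64(0.025)), (np.float64(-0.09), np.float64(0.029)), (np.float64(-0.089), np.float64(0.034))] expect [0.5707 0.2026 0.2162] cover 1.001
15 [(np.float64(-0.087), np.float64(0.038)), (np.float64(-0.085), np.float64(0.042)), (np.float64(-0.083), np.float64(0.046)), (np.float64(-0.08), np.float64(0.05)), (np.float64(-0.078), np.float64(0.054))] expect [0.5395 0.2134 0.1977] cover 0.757
20 [(np.float64(-0.075), np.float64(0.058)), (np.float64(-0.072), np.float64(0.062)), (np.float6
[... 200 characters left out ...]
(np.float64(-0.055), np.float64(0.077)), (np.float64(-0.051), np.float64(0.08)), (np.float64(-0.047), np.float64(0.082)), (np.float64(-0.043), np.float64(0.084))] expect [0.4941 0.2291 0.1399] cover 0.269
30 [(np.float64(-0.022), np.float64(0.047)), (np.float64(-0.021), np.float64(0.048)), (np.float64(-0.02), np.float64(0.049)), (np.float64(-0.018), np.float64(0.049)), (np.float64(-0.017), np.float64(0.049))] expect [0.4868 0.2316 0.1205] cover 0.134
35 [(np.float64(-0.016), np.float64(0.05)), (np.float64(-0.014), np.float64(0.05)), (np.float64(-0.013), np.float64(0.051)), (np.float64(-0.011), np.float64(0.051)), (np.float64(-0.01), np.float64(0.051))] expect [0.4819 0.2333 0.1003] cover 0.0
```

Request:
arm_command:
  moves:
    - {"rotation": [0, 0, 0], "delta_pos": [-0.09, 0, -0.03], "hand": 0}
    - {"rotation": [0, 0, 0], "delta_pos": [-0.091, 0, -0.025], "hand": 0}
    - {"rotation": [0, 0, 0], "delta_pos": [-0.093, 0, -0.021], "hand": 0}
    - {"rotation": [0, 0, 0], "delta_pos": [-0.093, 0, -0.016], "hand": 0}
    - {"rotation": [0, 0, 0], "delta_pos": [-0.094, 0, -0.012], "hand": 0}
  squeeze: 20

```text
time: 5.75
eef_pos: [0.6402, 0.1789, 0.2273]
tcp_rot: [-3.141, -0.0, -0.333]
ft_force: [2.2, 1.6, 0.2]
gripper_width: 0.124
```

Request:
arm_command:
  moves:
    - {"rotation": [0, 0, 0], "delta_pos": [0, 0, 0], "hand": 0}

```text
time: 5.85
eef_pos: [0.6397, 0.1791, 0.2273]
tcp_rot: [-3.141, 0.001, -0.333]
ft_force: [0.3, 2.5, 2.8]
gripper_width: 0.124
```

```bash
python3 -c "
from h import *
go([.641,.1783,.227])
a=ctrl.grab_frame('side')
cv2.imwrite('pics/s5.png',cv2.resize(cv2.convertScaleAbs(a[40:280,40:280],alpha=1.5),None,fx=2.4,fy=2.4))
"
```

```text
t 5.85 pos [0.6397 0.1791 0.2273] rpy [-3.141e+00  1.000e-03 -3.330e-01] F [0.3 2.5 2.8] w 0.124
total units d [0.019 0.004 0.004] rot [-0.0003  0.0004  0.0001]
```

View pics/s5.png

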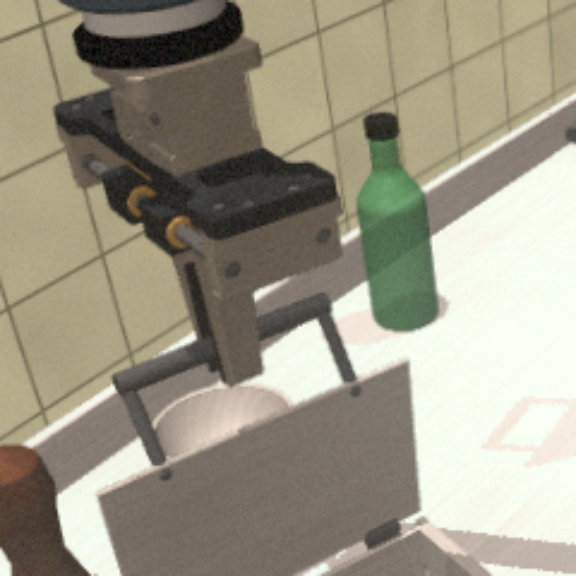

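The cover follows the fingers and the forces are small, so I'll continue along the arc.

Request:
arm_command:
  moves:
    - {"rotation": [0, 0, 0], "delta_pos": [-0.09, 0, -0.006], "hand": 0}
    - {"rotation": [0, 0, 0], "delta_pos": [-0.093, 0, -0.002], "hand": 0}
    - {"rotation": [0, 0, 0], "delta_pos": [-0.095, 0, 0.002], "hand": 0}
    - {"rotation": [0, 0, 0], "delta_pos": [-0.095, 0, 0.007], "hand": 0}
    - {"rotation": [0, 0, 0], "delta_pos": [-0.094, 0, 0.011], "hand": 0}

```text
time: 6.4
eef_pos: [0.6049, 0.1912, 0.2259]
tcp_rot: [-3.141, 0.0, -0.333]
ft_force: [3.3, 4.5, 0.1]
gripper_width: 0.123
```

Request:
arm_command:
  moves:
    - {"rotation": [0, 0, 0], "delta_pos": [-0.093, 0, 0.016], "hand": 0}
    - {"rotation": [0, 0, 0], "delta_pos": [-0.093, 0, 0.021], "hand": 0}
    - {"rotation": [0, 0, 0], "delta_pos": [-0.091, 0, 0.025], "hand": 0}
    - {"rotation": [0, 0, 0], "delta_pos": [-0.09, 0, 0.029], "hand": 0}
    - {"rotation": [0, 0, 0], "delta_pos": [-0.089, 0, 0.034], "hand": 0}

```text
time: 6.9
eef_pos: [0.5703, 0.203, 0.2158]
tcp_rot: [-3.141, 0.0, -0.333]
ft_force: [3.3, 4.4, 1.3]
gripper_width: 0.121
```

```bash
python3 -c "
from h import *
go([.5707,.2026,.2162])
a=ctrl.grab_frame('side')
cv2.imwrite('pics/s6.png',cv2.resize(cv2.convertScaleAbs(a[80:320,40:280],alpha=1.5),None,fx=2.4,fy=2.4))
"
```

```text
t 6.9 pos [0.5703 0.203  0.2158] rpy [-3.141  0.    -0.333] F [3.3 4.4 1.3] w 0.121
total units d [ 0.006  0.003 -0.005] rot [-0.0003  0.0001 -0.0002]
```

View pics/s6.png

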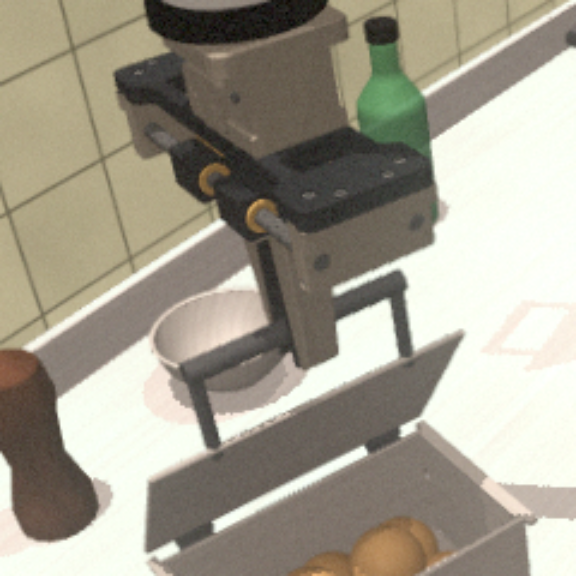

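Holding well at a cover angle of about 1.0 rad. A 5 N side load along the bar suggests a small yaw error, so I'll bleed it off with a slight tool -y shift.

Request:
arm_command:
  moves:
    - {"rotation": [0, 0, 0], "delta_pos": [-0.085, -0.006, 0.037], "hand": 0}
    - {"rotation": [0, 0, 0], "delta_pos": [-0.084, -0.006, 0.042], "hand": 0}
    - {"rotation": [0, 0, 0], "delta_pos": [-0.082, -0.006, 0.046], "hand": 0}
    - {"rotation": [0, 0, 0], "delta_pos": [-0.08, -0.006, 0.05], "hand": 0}
    - {"rotation": [0, 0, 0], "delta_pos": [-0.078, -0.006, 0.054], "hand": 0}

```text
time: 7.45
eef_pos: [0.5394, 0.2145, 0.1968]
tcp_rot: [3.139, 0.001, -0.333]
ft_force: [-2.1, -5.5, -0.1]
gripper_width: 0.124
```

Request:
arm_command:
  moves:
    - {"rotation": [0, 0, 0], "delta_pos": [-0.075, -0.004, 0.058], "hand": 0}
    - {"rotation": [0, 0, 0], "delta_pos": [-0.072, -0.004, 0.062], "hand": 0}
    - {"rotation": [0, 0, 0], "delta_pos": [-0.069, -0.004, 0.065], "hand": 0}
    - {"rotation": [0, 0, 0], "delta_pos": [-0.066, -0.004, 0.068], "hand": 0}
    - {"rotation": [0, 0, 0], "delta_pos": [-0.062, -0.004, 0.071], "hand": 0}

```text
time: 7.95
eef_pos: [0.5137, 0.2243, 0.1705]
tcp_rot: [3.138, 0.002, -0.333]
ft_force: [0.2, -9.3, -1.4]
gripper_width: 0.122
```

```bash
python3 -c "
from h import *
go([.5135,.2224,.1717])
a=ctrl.grab_frame('side')
cv2.imwrite('pics/s7.png',cv2.resize(cv2.convertScaleAbs(a[130:400,40:280],alpha=1.5),None,fx=2.2,fy=2.2))
"
```

```text
t 7.95 pos [0.5137 0.2243 0.1705] rpy [ 3.138e+00  2.000e-03 -3.330e-01] F [ 0.2 -9.3 -1.4] w 0.122
total units d [ 0.006  0.024 -0.015] rot [ 0.0026  0.0011 -0.0001]
```

View pics/s7.png

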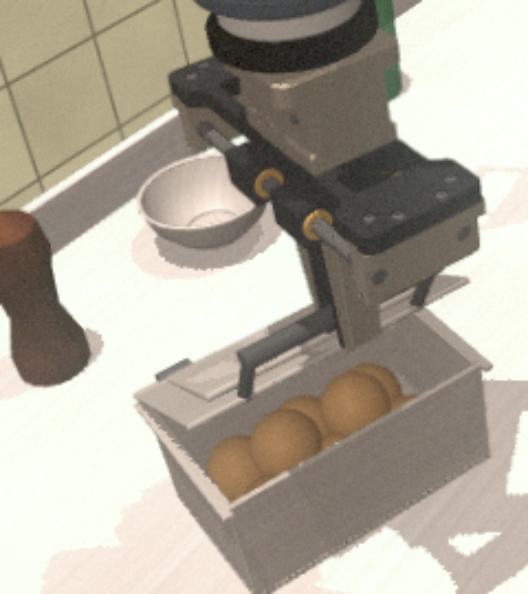

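The cover is about 0.5 rad open and still held. I overcorrected the side load, so I'll return part of it and keep going, slower near the rim.

Request:
arm_command:
  moves:
    - {"rotation": [0, 0, 0], "delta_pos": [-0.056, 0.006, 0.066], "hand": 0}
    - {"rotation": [0, 0, 0], "delta_pos": [-0.053, 0.005, 0.074], "hand": 0}
    - {"rotation": [0, 0, 0], "delta_pos": [-0.05, 0.005, 0.079], "hand": 0}
    - {"rotation": [0, 0, 0], "delta_pos": [-0.047, 0, 0.082], "hand": 0}
    - {"rotation": [0, 0, 0], "delta_pos": [-0.043, 0, 0.084], "hand": 0}

```text
time: 8.5
eef_pos: [0.4955, 0.2308, 0.1401]
tcp_rot: [3.14, 0.0, -0.333]
ft_force: [3.1, -6.3, -1.7]
gripper_width: 0.122
```

Request:
arm_command:
  moves:
    - {"rotation": [0, 0, 0], "delta_pos": [-0.022, 0, 0.047], "hand": 0}
    - {"rotation": [0, 0, 0], "delta_pos": [-0.021, 0, 0.048], "hand": 0}
    - {"rotation": [0, 0, 0], "delta_pos": [-0.02, 0, 0.049], "hand": 0}
    - {"rotation": [0, 0, 0], "delta_pos": [-0.018, 0, 0.049], "hand": 0}
    - {"rotation": [0, 0, 0], "delta_pos": [-0.017, 0, 0.049], "hand": 0}

```text
time: 9.0
eef_pos: [0.4885, 0.2333, 0.1209]
tcp_rot: [3.141, -0.0, -0.333]
ft_force: [2.5, -6.5, -1.5]
gripper_width: 0.123
```

```bash
python3 -c "
from h import *
go([.4868,.2316,.1205])
a=ctrl.grab_frame('side')
cv2.imwrite('pics/s8.png',cv2.resize(cv2.convertScaleAbs(a[160:400,60:300],alpha=1.5),None,fx=2.4,fy=2.4))
"
```

```text
t 9.0 pos [0.4885 0.2333 0.1209] rpy [ 3.141 -0.    -0.333] F [ 2.5 -6.5 -1.5] w 0.123
total units d [-0.014  0.027  0.005] rot [ 0.0007 -0.0001 -0.0001]
```

View pics/s8.png

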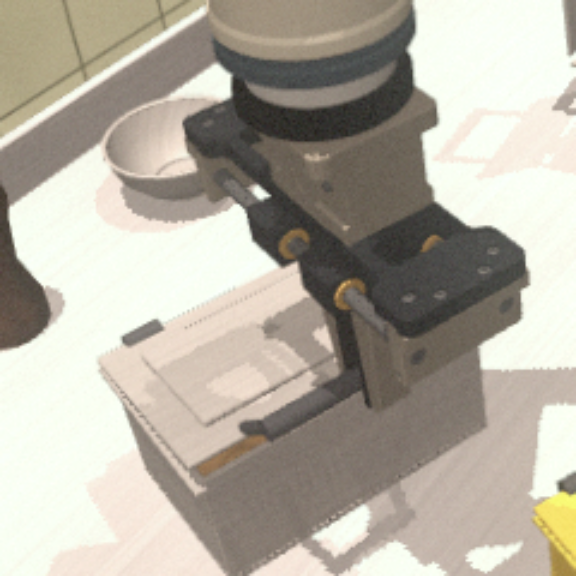

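The cover is about 0.13 rad open, with potatoes still showing in the gap at crop (235,455). I'll lower the last part slowly until the vertical force rises.

Request:
arm_command:
  moves:
    - {"rotation": [0, 0, 0], "delta_pos": [-0.017, 0.004, 0.05], "hand": 0}
    - {"rotation": [0, 0, 0], "delta_pos": [-0.016, 0.004, 0.05], "hand": 0}
    - {"rotation": [0, 0, 0], "delta_pos": [-0.015, 0, 0.05], "hand": 0}
    - {"rotation": [0, 0, 0], "delta_pos": [-0.012, 0, 0.04], "hand": 0}

```text
time: 9.45
eef_pos: [0.485, 0.2346, 0.106]
tcp_rot: [-3.141, -0.002, -0.333]
ft_force: [6.6, -8.1, -1.5]
gripper_width: 0.123
```

Request:
arm_command:
  moves:
    - {"rotation": [0, 0, 0], "delta_pos": [-0.01, 0, 0.035], "hand": 0}
    - {"rotation": [0, 0, 0], "delta_pos": [0, 0, 0], "hand": 0}

```text
time: 9.65
eef_pos: [0.485, 0.235, 0.1047]
tcp_rot: [-3.14, -0.003, -0.333]
ft_force: [4.3, -7.6, 9.6]
gripper_width: 0.122
```

```bash
python3 -c "
from h import *
go([.4819,.2333,.1003])
a=ctrl.grab_frame('side')
cv2.imwrite('pics/s9.png',cv2.resize(cv2.convertScaleAbs(a[160:400,60:300],alpha=1.5),None,fx=2.4,fy=2.4))
"
```

```text
t 9.65 pos [0.485  0.235  0.1047] rpy [-3.14e+00 -3.00e-03 -3.33e-01] F [ 4.3 -7.6  9.6] w 0.122
total units d [-0.03   0.033  0.054] rot [-0.0007 -0.0021  0.0001]
```

View pics/s9.png

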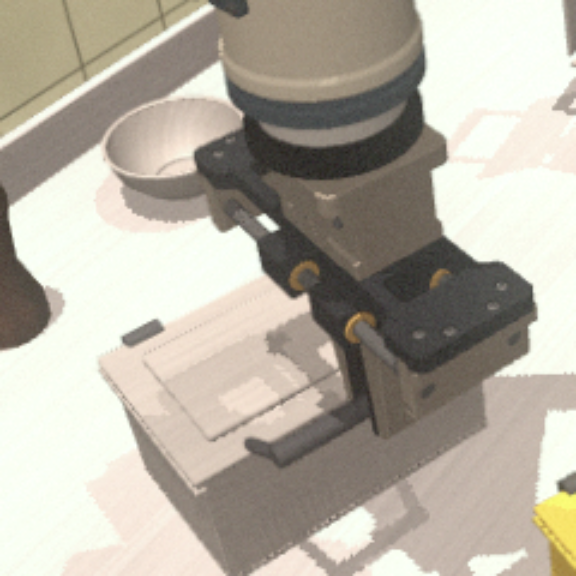

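Fz jumped to +9.6 N and the gap at the rim has closed, so the cover is on the rim. That came about 4 mm before my estimate, matching the bias seen at the rim corners. One small extra press will confirm it.

Request:
arm_command:
  moves:
    - {"rotation": [0, 0, 0], "delta_pos": [0, 0, 0.02], "hand": 0}
    - {"rotation": [0, 0, 0], "delta_pos": [0, 0, 0], "hand": 0}

```text
time: 9.9
eef_pos: [0.4851, 0.2354, 0.104]
tcp_rot: [-3.14, -0.003, -0.333]
ft_force: [1.1, -7.7, 19.7]
gripper_width: 0.122
```

20 N reaction with hardly any travel: it is shut. I'll unload and open part way, so the rear finger stays clear of the cover.

Request:
arm_command:
  moves:
    - {"rotation": [0, 0, 0], "delta_pos": [0, 0, -0.02], "hand": 0}
    - {"rotation": [0, 0, 0], "delta_pos": [0, 0, 0], "hand": 0.4}
    - {"rotation": [0, 0, 0], "delta_pos": [0, 0, 0], "hand": 0.4}
    - {"rotation": [0, 0, 0], "delta_pos": [0, 0, 0], "hand": 0.4}
    - {"rotation": [0, 0, 0], "delta_pos": [0, 0, 0], "hand": 0.4}

```text
time: 10.4
eef_pos: [0.4829, 0.2353, 0.1033]
tcp_rot: [3.141, 0.001, -0.333]
ft_force: [0.1, 0.1, -0.3]
gripper_width: 0.4
```

Request:
arm_command:
  moves:
    - {"rotation": [0, 0, 0], "delta_pos": [0, 0, 0], "hand": 0.4}
    - {"rotation": [0, 0, 0], "delta_pos": [0, 0, 0], "hand": 0.4}

```text
time: 10.6
eef_pos: [0.4832, 0.2352, 0.1035]
tcp_rot: [-3.142, 0.0, -0.333]
ft_force: [0.1, -0.8, -0.2]
gripper_width: 0.402
```

```bash
python3 -c "
from h import *
go([.485,.235,.24])
a=ctrl.grab_frame('side')
cv2.imwrite('pics/s10.png',cv2.resize(cv2.convertScaleAbs(a[160:400,60:300],alpha=1.5),None,fx=2.4,fy=2.4))
"
```

```text
t 10.6 pos [0.4832 0.2352 0.1035] rpy [-3.142  0.    -0.333] F [ 0.1 -0.8 -0.2] w 0.402
total units d [ 0.022 -0.005 -1.707] rot [-0.      0.0001 -0.0002]
```

View pics/s10.png

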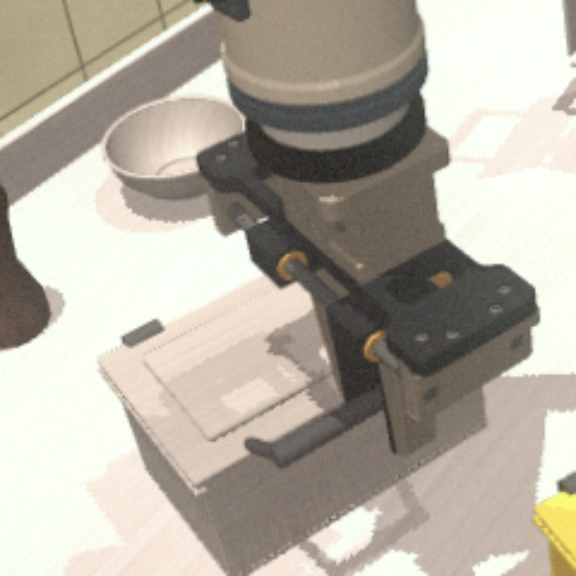

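The fingers are open either side of the bar with zero force. Retreat straight up.

Request:
arm_command:
  moves:
    - {"rotation": [0, 0, 0], "delta_pos": [0, 0, -0.1], "hand": 0.4}
    - {"rotation": [0, 0, 0], "delta_pos": [0, 0, -0.2], "hand": 0.4}
    - {"rotation": [0, 0, 0], "delta_pos": [0, 0, -0.4], "hand": 0.4}
    - {"rotation": [0, 0, 0], "delta_pos": [0, 0, -0.5], "hand": 0.4}
    - {"rotation": [0, 0, 0], "delta_pos": [0, 0, -0.5], "hand": 0.4}

```text
time: 11.15
eef_pos: [0.4829, 0.2349, 0.2414]
tcp_rot: [3.141, 0.0, -0.333]
ft_force: [0.5, 0.7, -0.2]
gripper_width: 0.4
```

Request:
arm_command:
  moves:
    - {"rotation": [0, 0, 0], "delta_pos": [0, 0, -0.3], "hand": 0.4}
    - {"rotation": [0, 0, 0], "delta_pos": [0, 0, 0], "hand": 0.4}
    - {"rotation": [0, 0, 0], "delta_pos": [0, 0, 0], "hand": 0.4}

```text
time: 11.45
eef_pos: [0.4833, 0.2351, 0.264]
tcp_rot: [-3.141, -0.001, -0.333]
ft_force: [0.7, -0.4, -0.9]
gripper_width: 0.399
```

```bash
python3 -c "
from h import *
go([.485,.235,.24])
cv2.imwrite('pics/s11.png',ctrl.grab_frame('side'))
"
```

```text
t 11.45 pos [0.4833 0.2351 0.264 ] rpy [-3.141e+00 -1.000e-03 -3.330e-01] F [ 0.7 -0.4 -0.9] w 0.399
total units d [ 0.02  -0.006  0.3  ] rot [-0.0005 -0.0005 -0.0003]
```

View pics/s11.png

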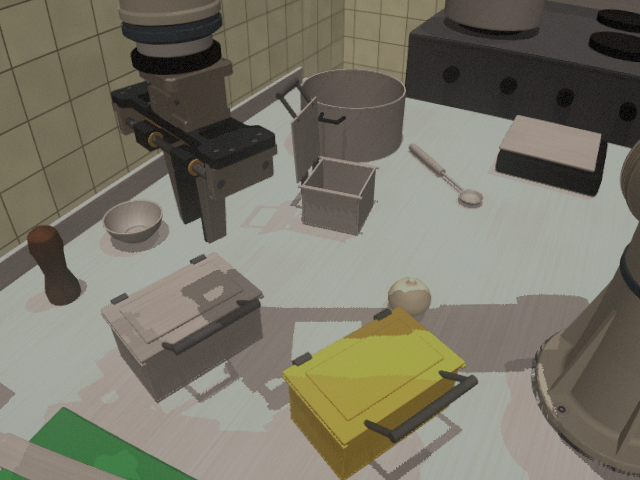

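The wide cover lies flat on its rim, with the bar from (170,347) to (255,307). The narrow cover still stands at (305,140), and the gripper is clear of everything. Handing in.

```bash
python3 -c "
from workcell import ctrl
print(ctrl.close_job())"
```

```text
the job is handed in; nothing more can be done
None
```

I gripped the handle of the wider pan's cover, lowered the cover along its hinge arc in about 4 s and set it shut on the rim. I then let go, backed straight up and handed the job in at about 11.5 s. No verdict was reported.

**Last checks:**
- **Shut:** as the cover met the rim, the upward force rose to 10 N, then to 20 N on a small extra press with hardly any movement. The last picture shows it flat on the rim.
- **Let go:** the force read near zero after release, and the gripper is clear of everything.
- **Narrow pan:** its cover is still standing open in the last picture.

**What disagreed:**
- **Heights:** the rim corners measured about 5 mm lower than the text says. Contact with the rim came about 4 mm higher than I had computed, so the height readings were slightly low.
- **Side load:** up to about 9 N built up along the bar during the swing, well under the limits. I first overcorrected for it, then eased most of that back. It went to zero on release.

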